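Hold the spring clamp open round the card edge for gluing

ROBOT

A 7-joint arm with a two-finger parallel gripper is mounted at the origin on a cart in front of the work surface, level with it; the furniture and walls round the work are solid. World frame = base frame: x ahead of the robot, y to its left, z up, the work surface at z = 0. Lengths are in m, angles in rad, forces in N, time in s.
With the tool pointing down it reaches from about 0.4 to 0.875 m from the base axis. Payload 19.3 kg.
Tool frame: the origin (TCP) lies midway between the tips of the shut fingers; the grasp point (between the pads) lies 19 mm behind it; z points along the fingers, y is the line along which they close (so a half turn about z gives the same grasp; the last joint's range is limited). The gripper opens to 85 mm and grips with 20 to 120 N. Pads are 22 mm wide; open, the fingers measure 114 mm over their backs; the gripper's body (76 mm by 85 mm) begins 54 mm behind the grasp point. The pads swing forward as they close: fully open they stand 13 mm farther back than shut.
Start: joints at [-0.07, 0.521, -0.036, 1.599, 0.021, 1.021, -0.113], TCP at [0.625, -0, 0.231] pointing down, gripper open.
Joint ranges: [-2.91, 2.91], [-0.3, 2.13], [-1.5, 1.42], [0.17, 2.43], [-1.26, 4.41], [0.16, 1.93], [-2.52, 2.52]. Speed limits (rad/s): [1.89, 1.89, 2.39, 2.39, 3.01, 3.01, 3.01].

INTERFACE

Orientations are given as [roll, pitch, yaw] about the fixed x, y, z axes, in that order (R = Rz(yaw) Ry(pitch) Rx(roll)).
In Python, from workcell import * gives the robot as it stands. The module is installed in compiled form; this text tells all that it offers.
- The arm moves only by the tool play_rows, never from a script. Its argument "deltas" is a list of rows, each a list of 7 numbers: the shift along the tool's x, y, z in units of 500 mm (1.0 is 500 mm), then the turn, a rotation vector about the tool's x, y, z in units of 120 degrees (1.0 is 120 degrees), then the closure, from 0 (fully open) to 1 (shut). A call has 1 to 10 rows; each row is the pose to reach, as a shift and turn from the pose commanded when the call began, along the tool's axes at that moment; what a row does not reach only later rows make up. A row lasts 1/10 s, in which the tool goes at most 50 mm and 8.59 degrees, less where a joint would pass 70% of its speed; a pose out of reach is approached as far as the arm can. A call with a number of a shift or a turn outside -1 to 1 is refused whole. A call with a gripper value outside its range is refused whole. The fingers move at their own pace and stop on an object; "newtons" is the grip in N (left out, the last holds). Time passes only in rows, so rows that repeat a pose let the fingers close. It gives the time, the measured TCP pose, the force, the opening and the grip force at its end, in the units of the state.
- observe(): the state, without advancing time (a new reading comes with each control period).
- grab_frame(name): name is "scene" or "side" or "wrist"; returns the picture (400x640x3 uint8, red, green, blue); there is no depth.
- get_calibration(name): a dict with "fovy" (degrees; the focal length in pixels is half the picture's height over the tangent of half this angle, whatever the lens; pixels are square), "cx", "cy" (the principal point, pixels), "k1" (the pictures are not rectified: a ray, as slopes to the right and down, at radius r is drawn at 1 + k1 r^2 times it, then the intrinsics apply), "xyz" and "rotation" of the camera in the world. Camera axes: x right, y down, z forward; pixel columns grow to the right and rows downward; lengths in m; the calibration is good to about 2 mm. A picture is of the moment at which its call begins: read the wrist's pose just before it. get_calibration takes no time and is no camera call; for the wrist camera it gives the pose at the moment of the call.
- job_done(): hands the job in; it is judged then, once.
The state is a dict: "clock": time; "qpos": joint angles; "qd": joint speeds; "joint_efforts": joint torques, N m; "position": TCP position; "tool_rot": TCP orientation; "force": force on the tool from outside, world axes, zero at the start; "moment": the same for the moment, N m; "grip_width": finger opening in m; "finger_force": force on a finger pad.
Only numpy, scipy, OpenCV 4.12 (cv2) and the standard library are available. Lean on these libraries where they do the work, as an engineer would, in place of code of your own. Each camera call takes 0.05 s, during which the arm holds its last target. There are 200 camera calls.

TASK

I am about to glue the brick corner strip onto the card house front that stands in the wooden block. First lift the blue lidded glue pot by its handle off the steel drip stand, keep it upright, and set it down wholly on the round cork mat beside the block. Then pick up the spring clamp by its handles, squeeze it wide open and bring it, gaping, round the card's free upright edge, with the edge a good centimetre inside the jaws, neither jaw touching the card, and finish while still holding it there so that I can slip the strip in; do not knock the card or the block, and leave the other things where they are.

Things in the scene. Friction and masses are not known exactly. Their poses are not given: they have to be found in the camera images.
- glue_pot: blue round glue pot with a black lid, 59 mm across the lid (56 mm at the foot), 59 mm high to the lid, 0.15 to 0.3 kg; origin at the centre of its underside, z up. A stiff upright steel handle arches over the lid along the pot's own y axis. At the start the pot stands in the lipped tray of the drip stand, its underside 28 mm above the table.
- pot_grip (a point): middle of the round wooden grip bar at the top of the pot's handle, 94 mm above the pot's underside: bar 12 mm thick, 48 mm long, lying along the pot's y axis; 29 mm free between bar and lid
- drip_stand: fixed round steel drip stand on three legs, 76 mm across, lip at 33 mm, tray floor 28 mm above the table; origin on the table under its centre
- cork_mat: fixed round cork mat, 90 mm across, 4 mm thick, beside the block at the end away from the card's free edge; origin at the centre of its underside, on the table
- block: fixed wooden gluing block, 62 mm (x) by 82 mm (y) by 30 mm high, that holds the card upright in a slot along its y axis; origin on the table under the card's middle, block from y = -18 to +64 mm; two small stop battens beside the card at its +y end reach 72 mm high
- card: card house front, brick-faced on its -x side, 3 mm thick (x), 120 mm long (y), standing from 10 to 96 mm above the table, fixed in the block, same origin as the block; its -y end sticks 42 mm out of the block
- card_edge (a point): middle of the card's free upright edge, 53 mm above the table; axes: x across the card's thickness (card surfaces at x = -1.5 and +1.5 mm), y along the card away from the edge and into the card, z up
- clamp: black nylon spring clamp with orange jaw pads, 0.055 kg, lying on its side, 24 mm high, hinge axis upright. Origin on the hinge axis at the underside; x points from the hinge to the jaw tips (50 mm off), z along the hinge. This is the pose of the lever on the -y side; the other lever is its mirror image when shut. Each lever turns half of the opening.
- clamp_grip (a point): point midway between the shut clamp's handles where to squeeze, on its x axis, 45 mm behind the hinge, 12 mm above the underside (fixed in the -y lever). Handles end 64 mm behind the hinge; shut, their outer faces are 59 mm apart at the ends and 50 mm here; squeezed fully open they are parallel, 24 mm apart all along
- clamp_lever (a joint): opening of the spring clamp: 0 = jaws shut, 0.54 rad = fully open at its stop (gap between jaw tips 27 mm, 19 mm at the back of the pads, throat 40 mm deep). A spring closes it; squeezing 45 mm behind the hinge takes about 6 N on each handle to start and 14 N fully open
- jaw_a (a point): inner tip of the orange jaw pad on the clamp's -y lever, at mid height of the clamp (12 mm above its underside)
- jaw_b (a point): inner tip of the orange jaw pad on the clamp's other (+y) lever; meets jaw_a when the clamp is shut
- house: bystander: small brown model house with slate roof, 51 x 63 x 54 mm; origin at its underside
- cleaner_bottle: bystander: white bottle with blue cap, 38 mm across, 75 mm high; origin at its underside
- glue_bottle: bystander: white bottle with orange cap, 32 mm across, 82 mm high; origin at its underside
- cutters: bystander: side cutters with orange handles, lying flat, 39 x 132 x 12 mm; origin at the underside
- tin: bystander: small open round tin with parts, 59 mm across, 21 mm high; origin at its underside
- jar: bystander: small grey paint jar with white cap, 30 mm across, 34 mm high; origin at its underside
- corner_strip: bystander: brick-coloured L-shaped strip, 84 mm long, 9 x 9 mm, lying on the table; origin at its underside

How it is judged:
By the outcome, as a careful person would: the job done as asked, in the order asked, and still so for the second after the job is handed in, while the arm keeps its last pose, push and grip.
It also fails if it takes over 48 s, if anything falls off the work surface, if the arm or the gripper's body presses on something with over 40 N, if the wrist force passes 120 N, or if a joint passes its speed limit or range.

## Working session

There is one attempt and no reset: what is moved stays moved. The work goes in short steps, Python scripts to look and compute and a tool call to move; the robot and the scene stay as the last step left them, time stands still between calls to the robot, and variables do not carry over. Pictures are saved under pics/ and viewed, at most 10 in all, crops included, and the job is handed in when it is done.

Besides the shell and the picture viewer there is one more tool, called after "Request:" by a JSON object that holds its "name" and its "arguments". play_rows: Moves the arm, as the interface text tells. Its arguments: {"type":"object","properties":{"deltas":{"type":"array"},"newtons":{"type":"number"}},"required":["deltas"]}

```bash
mkdir -p pics; cat > h.py <<'E'
from workcell import *
import numpy as np, cv2
from scipy.spatial.transform import Rotation as R
def rot(c):
    r=np.array(c["rotation"],float)
    return r if r.shape==(3,3) else R.from_euler('xyz',r).as_matrix()
def ray(c,u,v):
    f=200/np.tan(np.radians(c["fovy"])/2)
    p=np.array([(u-c["cx"])/f,(v-c["cy"])/f]); s=p.copy()
    for _ in range(30): s=p/(1+c["k1"]*(s@s))
    d=rot(c)@np.array([s[0],s[1],1]); return np.array(c["xyz"]),d
def onz(c,u,v,z):
    o,d=ray(c,u,v); return o+d*(z-o[2])/d[2]
def proj(c,P):
    f=200/np.tan(np.radians(c["fovy"])/2)
    q=rot(c).T@(np.array(P)-np.array(c["xyz"])); s=q[:2]/q[2]; s=s*(1+c["k1"]*(s@s))
    return s*f+[c["cx"],c["cy"]]
def tri(*prs):
    A=np.zeros((3,3));b=np.zeros(3)
    for o,d in prs:
        d=d/np.linalg.norm(d);M=np.eye(3)-np.outer(d,d);A+=M;b+=M@o
    return np.linalg.solve(A,b)
E
python3 - <<'E'
from h import *
print(observe())
for n in("scene","side","wrist"):
    c=get_calibration(n);print(n,c)
    im=grab_frame(n);cv2.imwrite(f"pics/{n}0.png",im[:,:,::-1])
E
```

```text
{'clock': 0.0, 'qpos': array([-0.07017625,  0.52203537, -0.03630713,  1.59997683,  0.02118128,
        1.02109096, -0.11278557]), 'qd': array([ 5.42046458e-04,  3.69468014e-05,  2.00305035e-04,  1.03389079e-03,
       -1.11814299e-03,  3.37581788e-04, -8.65749673e-05]), 'joint_efforts': array([-4.24098413e-03, -9.27110124e+01,  1.97758444e+00, -3.69928443e+01,
        1.76317629e-02,  8.19846697e-03, -6.58496788e-05]), 'position': array([ 6.24677118e-01, -5.71230866e-05,  2.30723804e-01]), 'tool_rot': array([-3.14046883e+00,  7.35447850e-05,  1.57074914e+00]), 'force': array([ 0.33021583, -0.04669277,  0.41865874]), 'moment': array([-0.00611532, -0.07287019,  0.00774654]), 'finger_force': 0.0, 'grip_width': 0.08560754802842821}
scene {'fovy': 43.94775237461415, 'cx': 311.31507854348826, 'cy': 184.42847877417094, 'k1': -0.08786192769885595, 'xyz': array([-0.07758141,  0.78420812,  1.10297535]), 'rotation': array([-2.33626696,  0.01615462, -2.5344891 ])}
side {'fovy': 51.972164799652774, 'cx': 313.46467532763916, 'cy': 206.39202988610532, 'k1': -0.10657898897002098, 'xyz': array([-0.02447561,  0.87622474,  0.90947307]), 'rotation': array([-2.20370392, -0.0047052 , -2.61234764])}
wrist {'fovy': 60.117274579659856, 'cx': 322.24031106318347, 'cy': 200.18027083409885, 'k1': -0.030020253561472338, 'xyz': array([0.62327473, 0.07222168, 0.37344195]), 'rotation': array([ 2.85401962e+00, -2.11016444e-04, -3.16274455e-05])}
```

View pics/scene0.png

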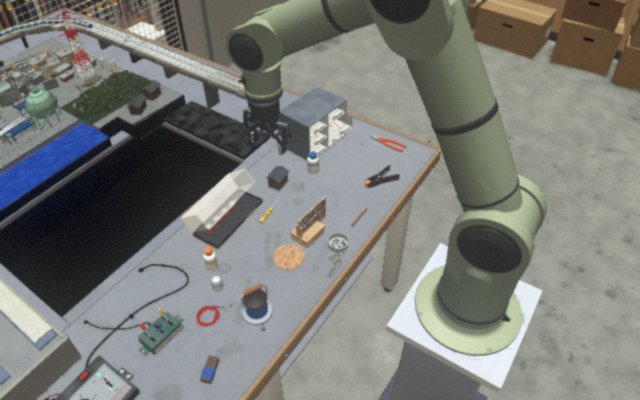

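View pics/side0.png

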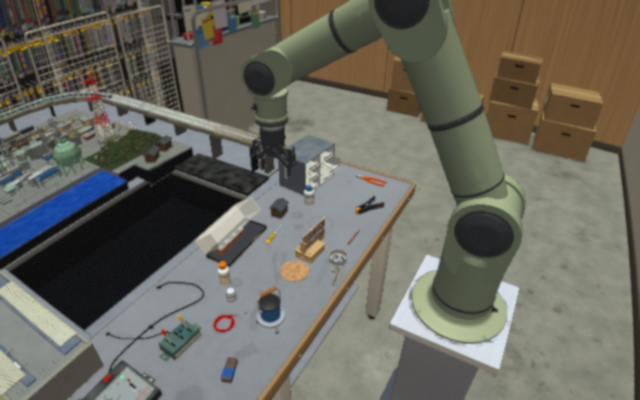

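View pics/wrist0.png

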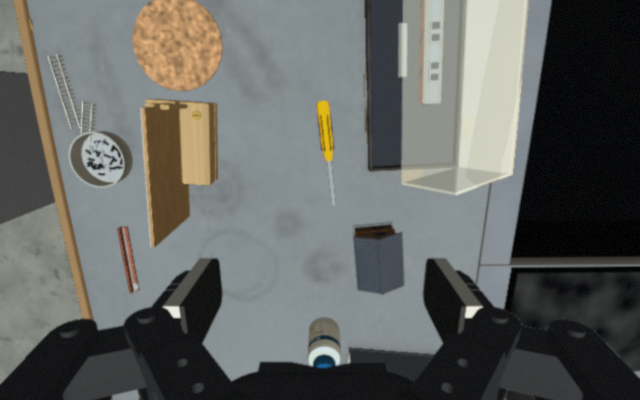

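```bash
python3 - <<'E'
from h import *
w=get_calibration("wrist");s=get_calibration("scene");d=get_calibration("side")
r=lambda x:np.round(x,4)
print("cork w",r(onz(w,178,42,.004)),"s",r(onz(s,289,257,.004)),"d",r(onz(d,295,271,.004)))
print("card top",r(onz(w,143,108,.096)),r(onz(w,152,246,.096)),"strip",r(onz(w,128,260,.005)))
print("block",[r(onz(w,*p,.03)) for p in((217,103),(214,184))])
print("clamp",[r(onz(s,*p,.024)) for p in((368,184),(398,178),(395,168))],r(onz(d,360,209,.02)))
print("stand",r(onz(s,257,314,.03)),r(onz(d,270,318,.03)))
print("lid",r(onz(s,255,294,.087)),r(onz(d,270,299,.087)))
a=cv2.imread("pics/scene0.png");b=cv2.imread("pics/side0.png")
z=lambda i,x,y,w,h:cv2.resize(i[y:y+h,x:x+w],(400,300),interpolation=cv2.INTER_CUBIC)
cv2.imwrite("pics/crop.png",np.vstack([np.hstack([z(a,217,265,80,60),z(b,230,275,80,60)]),np.hstack([z(a,350,155,60,45),z(b,345,187,60,45)])]))
E
```

```text
cork w [0.4803 0.1266 0.004 ] s [0.4748 0.1291 0.004 ] d [0.4742 0.1278 0.004 ]
card top [0.4829 0.0655 0.096 ] [ 0.4738 -0.0518  0.096 ] strip [ 0.3933 -0.1107  0.005 ]
block [array([0.5222, 0.0681, 0.03  ]), array([ 0.5124, -0.0121,  0.03  ])]
clamp [array([ 0.4306, -0.2289,  0.024 ]), array([ 0.3651, -0.3059,  0.024 ]), array([ 0.3954, -0.3429,  0.024 ])] [ 0.4303 -0.2452  0.02  ]
stand [0.4214 0.3319 0.03  ] [0.4233 0.3315 0.03  ]
lid [0.434  0.3155 0.087 ] [0.4298 0.316  0.087 ]
```

View pics/crop.png

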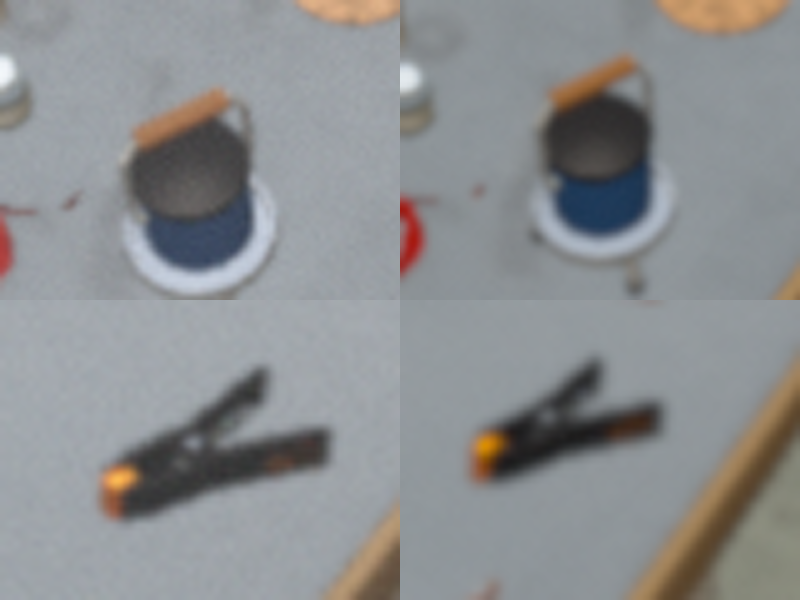

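```bash
cat >> h.py <<'E'
def plan(xyz,yaw,st=None):
    "round delta numbers from present pose to xyz, tool down with given yaw (deg)"
    st=st or observe(); R0=R.from_euler('xyz',st["tool_rot"])
    R1=R.from_euler('xyz',[np.pi,0,np.radians(yaw)])
    t=R0.inv().apply(np.array(xyz)-st["position"])/.5; w=(R0.inv()*R1).as_rotvec()/np.radians(120)
    print("delta",np.round(t,4),np.round(w,4),"dist",np.linalg.norm(t)*.5)
E
python3 - <<'E'
from h import *
s=get_calibration("scene");d=get_calibration("side")
E=[]
for a,b in(((244,292.4),(261,294.6)),((262,284.4),(276.4,288))):
    print(np.round(onz(s,*a,.122),4),np.round(onz(d,*b,.122),4),tri(ray(s,*a),ray(d,*b)))
    E.append((onz(s,*a,.122)+onz(d,*b,.122))/2)
m=(E[0]+E[1])/2;v=E[1]-E[0];print(m,np.linalg.norm(v),np.degrees(np.arctan2(v[1],v[0])))
E
```

```text
[0.4406 0.3429 0.122 ] [0.4383 0.3397 0.122 ] [0.43189005 0.34887109 0.13551774]
[0.4198 0.3013 0.122 ] [0.4175 0.3013 0.122 ] [0.41858106 0.30130548 0.12213685]
[0.42903017 0.3212758  0.122     ] 0.045090184236474345 -117.43070671213258
```

```bash
python3 -c "
from h import *
plan([.40,.262,.23],62.6)"
```

```text
delta [ 0.524  -0.4496  0.0021] [-4.000e-04  1.000e-04  2.283e-01] dist 0.3452127665515518
```

Request:
{"name": "play_rows", "arguments": {"deltas": [[0.087,-0.075,0,0,0,0.038,0],[0.175,-0.15,0,0,0,0.076,0],[0.262,-0.225,0,0,0,0.114,0],[0.35,-0.3,0,0,0,0.152,0],[0.437,-0.375,0,0,0,0.19,0],[0.5,-0.43,0,0,0,0.22,0],[0.524,-0.45,0,0,0,0.228,0],[0.524,-0.45,0,0,0,0.228,0],[0.524,-0.45,0,0,0,0.228,0]], "newtons": 40}}

```text
clock: 1.05
position: [0.3995, 0.2626, 0.2313]
tool_rot: [3.142, 0.0, 1.096]
force: [0.4, -0.7, 0.4]
grip_width: 0.0856
finger_force: 0.0
```

```bash
cat >> h.py <<'E'
def snap(name):
    c=get_calibration("wrist"); im=grab_frame("wrist"); cv2.imwrite(f"pics/{name}.png",im[:,:,::-1]); np.save(f"pics/{name}.npy",c,allow_pickle=True); return c,im
E
python3 - <<'E'
from h import *
o=observe();print(o["clock"],o["position"],np.degrees(o["tool_rot"]),o["qd"].round(3))
c,im=snap("pot1")
E
```

```text
1.05 [0.39947735 0.26260204 0.23132587] [1.79999858e+02 3.94455115e-03 6.27694273e+01] [ 0.039  0.006  0.021 -0.006  0.003  0.     0.014]
```

View pics/pot1.png

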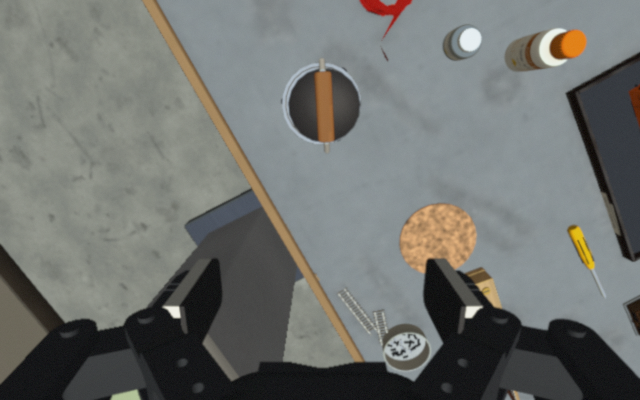

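```bash
python3 - <<'E'
from h import *
c=np.load("pics/pot1.npy",allow_pickle=True).item()
a,b=onz(c,323,71,.122),onz(c,326,143,.122);v=a-b
m=(a+b)/2;y=np.degrees(np.arctan2(v[1],v[0]))
print(m,np.linalg.norm(v),y)
im=cv2.imread("pics/pot1.png");h=cv2.cvtColor(im,cv2.COLOR_BGR2HSV)
k=cv2.inRange(h,(5,50,100),(25,200,255));k[:195]=0;k[:,:395]=0;k[285:]=0;k[:,482:]=0
k=cv2.morphologyEx(k,cv2.MORPH_CLOSE,np.ones((5,5)))
n,l,s,ce=cv2.connectedComponentsWithStats(k);i=1+s[1:,4].argmax();print(s[i],ce[i],onz(c,*ce[i],.004))
x,yy,w,hh=s[i][:4];print(onz(c,x+w/2,yy+w/2,.004),np.linalg.norm(onz(c,x,yy+w/2,.004)-onz(c,x+w,yy+w/2,.004)))
plan([m[0],m[1],.15],y); plan([m[0],m[1],.104],y)
E
```

```text
[0.4296436 0.3202431 0.122    ] 0.04937346413860865 65.32991670202692
[ 399  203   78   71 3972] [437.54632427 236.1143001 ] [0.4800027  0.13001588 0.004     ]
[0.47773893 0.12289418 0.004     ] 0.09139851157729344
delta [ 0.1311 -0.0015  0.1625] [ 0.0001  0.0001 -0.0223] dist 0.10439448668988001
delta [ 0.1311 -0.0015  0.2545] [ 0.0001  0.0001 -0.0223] dist 0.14314946433290493
```

Request:
{"name": "play_rows", "arguments": {"deltas": [[0.08,0,0.03,0,0,-0.022,0],[0.131,-0.0015,0.08,0,0,-0.022,0],[0.131,-0.0015,0.15,0,0,-0.022,0],[0.131,-0.0015,0.21,0,0,-0.022,0],[0.131,-0.0015,0.2545,0,0,-0.022,0],[0.131,-0.0015,0.2545,0,0,-0.022,0],[0.131,-0.0015,0.2545,0,0,-0.022,1],[0.131,-0.0015,0.2545,0,0,-0.022,1],[0.131,-0.0015,0.2545,0,0,-0.022,1],[0.131,-0.0015,0.2545,0,0,-0.022,1]], "newtons": 50}}

```text
clock: 2.1
position: [0.4298, 0.3207, 0.1049]
tool_rot: [3.141, -0.001, 1.139]
force: [-0.5, 1.0, -0.8]
grip_width: 0.0282
finger_force: 0.0
```

Request:
{"name": "play_rows", "arguments": {"deltas": [[0,0,0,0,0,0,1],[0,0,0,0,0,0,1],[0,0,0,0,0,0,1],[0,0,0,0,0,0,1]]}}

```text
clock: 2.5
position: [0.4299, 0.3206, 0.1046]
tool_rot: [3.141, -0.001, 1.139]
force: [0.4, -0.8, 5.9]
grip_width: 0.0103
finger_force: 48.7
```

```bash
python3 -c "
from h import *
plan([.43,.3206,.165],65.3);plan([.478,.128,.165],65.3);plan([.478,.128,.0805],65.3)"
```

```text
delta [ 0.0002  0.0003 -0.1208] [ 0.0003 -0.0004 -0.0003] dist 0.06040787524341999
delta [-0.3096  0.2487 -0.1209] [ 0.0003 -0.0004 -0.0003] dist 0.2075366891814911
delta [-0.3097  0.2486  0.0481] [ 0.0003 -0.0004 -0.0003] dist 0.20000704942807926
```

Request:
{"name": "play_rows", "arguments": {"deltas": [[0,0,-0.01,0,0,0,1],[0,0,-0.035,0,0,0,1],[0,0,-0.07,0,0,0,1],[0,0,-0.1,0,0,0,1],[0,0,-0.12,0,0,0,1],[0,0,-0.12,0,0,0,1]]}}

```text
clock: 3.1
position: [0.4299, 0.3209, 0.1656]
tool_rot: [3.141, -0.002, 1.139]
force: [0.7, 0.2, -1.9]
grip_width: 0.0104
finger_force: 48.8
```

Request:
{"name": "play_rows", "arguments": {"deltas": [[-0.015,0.012,0,0,0,0,1],[-0.05,0.04,0,0,0,0,1],[-0.1,0.08,0,0,0,0,1],[-0.15,0.12,0,0,0,0,1],[-0.2,0.16,0,0,0,0,1],[-0.25,0.2,0,0,0,0,1],[-0.29,0.233,0,0,0,0,1],[-0.305,0.245,0,0,0,0,1],[-0.31,0.249,0,0,0,0,1],[-0.31,0.249,0,0,0,0,1]]}}

```text
clock: 4.1
position: [0.4775, 0.1277, 0.1637]
tool_rot: [-3.141, 0.0, 1.139]
force: [0.3, 0.1, -1.0]
grip_width: 0.01
finger_force: 48.8
```

```bash
python3 - <<'E'
from h import *
o=observe();print(o["position"])
c,_=snap("pot2"); print(proj(c,[.478,.127,.004]),proj(c,[.478,.128,.09]))
s=grab_frame("side");cv2.imwrite("pics/side2.png",s[:,:,::-1])
i=cv2.imread("pics/pot2.png");z=cv2.resize(cv2.imread("pics/side2.png")[200:320,220:380],(400,300))
cv2.imwrite("pics/v2.png",np.vstack([np.hstack([cv2.resize(i,(400,250)),z[:250]])]))
E
```

```text
[0.47746431 0.12773083 0.16371697]
[324.51396653 181.69499932] [324.75275196 210.65346955]
```

View pics/v2.png

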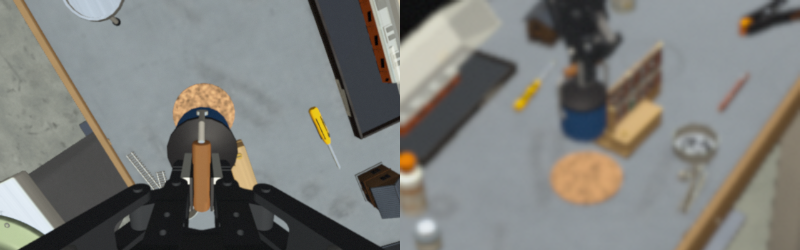

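Request:
{"name": "play_rows", "arguments": {"deltas": [[0,0,0.02,0,0,0,1],[0,0,0.06,0,0,0,1],[0,0,0.1,0,0,0,1],[0,0,0.13,0,0,0,1],[0,0,0.15,0,0,0,1],[0,0,0.16,0,0,0,1],[0,0,0.165,0,0,0,1],[0,0,0.166,0,0,0,1],[0,0,0.166,0,0,0,1]]}}

```text
clock: 5.1
position: [0.478, 0.1277, 0.0814]
tool_rot: [3.141, -0.0, 1.139]
force: [0.7, 0.1, -1.2]
grip_width: 0.0103
finger_force: 48.9
```

Request:
{"name": "play_rows", "arguments": {"deltas": [[0,0,0.002,0,0,0,1],[0,0,0.004,0,0,0,1],[0,0,0.004,0,0,0,1]]}}

```text
clock: 5.4
position: [0.4791, 0.1275, 0.0804]
tool_rot: [3.139, -0.002, 1.139]
force: [-0.0, -3.5, 19.3]
grip_width: 0.0102
finger_force: 50.9
```

Request:
{"name": "play_rows", "arguments": {"deltas": [[0,0,-0.002,0,0,0,1],[0,0,-0.003,0,0,0,0],[0,0,-0.003,0,0,0,0],[0,0,-0.003,0,0,0,0],[0,0,-0.003,0,0,0,0],[0,0,-0.003,0,0,0,0],[0,0,-0.003,0,0,0,0]]}}

```text
clock: 6.1
position: [0.4777, 0.1276, 0.0805]
tool_rot: [-3.141, 0.0, 1.139]
force: [-0.2, -0.5, -0.7]
grip_width: 0.0855
finger_force: 0.0
```

Request:
{"name": "play_rows", "arguments": {"deltas": [[0,0,-0.05,0,0,0,0],[0,0,-0.11,0,0,0,0],[0,0,-0.18,0,0,0,0],[0,0,-0.25,0,0,0,0],[0,0,-0.29,0,0,0,0],[0,0,-0.3,0,0,0,0]]}}

```text
clock: 6.7
position: [0.4785, 0.1279, 0.2327]
tool_rot: [3.139, -0.002, 1.139]
force: [0.6, 1.0, -0.8]
grip_width: 0.0853
finger_force: 0.0
```

```bash
python3 - <<'E'
from h import *
# look pose for clamp: TCP 70 mm behind the grip along clamp x (yaw 61), then over
plan([.40,-.36,.24],61)
o=observe();print(o["position"],o["qpos"])
E
```

```text
delta [-0.9519  0.2656 -0.0162] [ 0.0011 -0.0012  0.0356] dist 0.49421351883516834
[0.47853591 0.12787944 0.23273628] [-0.36104069  0.3127046  -0.02476702  1.93487685  0.00991925  0.8906721
 -0.82246464]
```

Request:
{"name": "play_rows", "arguments": {"deltas": [[-0.1,0.028,0,0,0,0.004,0],[-0.19,0.053,0,0,0,0.008,0],[-0.28,0.08,0,0,0,0.012,0],[-0.38,0.107,0,0,0,0.016,0],[-0.48,0.135,0,0,0,0.02,0],[-0.58,0.163,0,0,0,0.024,0],[-0.68,0.19,0,0,0,0.028,0],[-0.78,0.218,-0.01,0,0,0.032,0],[-0.87,0.243,-0.016,0,0,0.036,0],[-0.952,0.266,-0.016,0,0,0.036,0]]}}

```text
clock: 7.7
position: [0.3986, -0.3623, 0.2381]
tool_rot: [-3.141, 0.0, 1.064]
force: [1.3, -0.3, 0.3]
grip_width: 0.0858
finger_force: 0.0
```

Request:
{"name": "play_rows", "arguments": {"deltas": [[0,0,0,0,0,0,0],[0,0,0,0,0,0,0]]}}

```text
clock: 7.9
position: [0.3986, -0.361, 0.2374]
tool_rot: [-3.14, 0.0, 1.062]
force: [0.6, 0.4, -0.1]
grip_width: 0.0856
finger_force: 0.0
```

```bash
python3 - <<'E'
from h import *
o=observe();print(o["clock"],o["position"],np.degrees(o["tool_rot"]),o["qpos"])
snap("clamp1")
s=grab_frame("side");cv2.imwrite("pics/side3.png",s[:,:,::-1])
i=cv2.imread("pics/clamp1.png");z=cv2.resize(cv2.imread("pics/side3.png")[225:321,230:358],(160,120))
i[280:400,480:640]=z
cv2.imwrite("pics/v3.png",i)
E
```

```text
7.9 [ 0.39860379 -0.3609704   0.23740778] [-1.79901098e+02  9.09167094e-03  6.08353949e+01] [ 0.46316542  0.38357804  0.21456001  1.83163024 -0.09842729  0.93836938
  0.21197778]
```

View pics/v3.png

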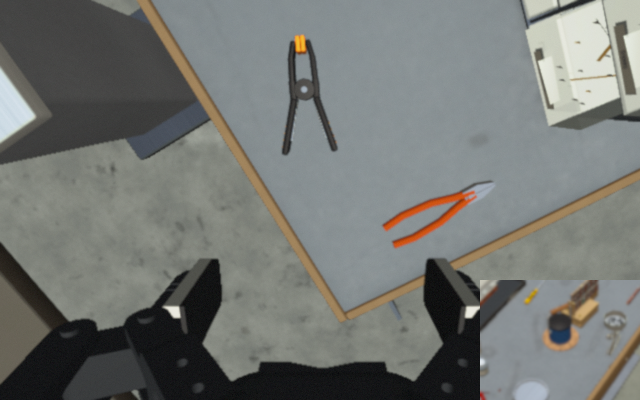

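```bash
python3 - <<'E'
from h import *
c=np.load("pics/clamp1.npy",allow_pickle=True).item()
P=lambda u,v:onz(c,u,v,.022)[:2]
h,t,e=P(304,90),P(300,36),(P(287,153)+P(334,149))/2
for a in(t-h,h-e,t-e): print(np.linalg.norm(a),np.degrees(np.arctan2(a[1],a[0])))
a=(t-e)/np.linalg.norm(t-e);y=np.degrees(np.arctan2(a[1],a[0]))
g=h-.045*a; print(h,g,np.linalg.norm(P(287,153)-P(334,149)))
plan([*g,.06],y);plan([*g,.004],y)
w=np.load("pics/pot1.npy",allow_pickle=True)
E
```

```text
0.049529264448141756 64.46539292567468
0.06084142331680381 66.3375530163358
0.11035611277593947 65.49742252742692
[ 0.4203038  -0.28205079] [ 0.40164076 -0.3229982 ] 0.04898474578082522
delta [ 0.0656 -0.0312  0.3558] [-0.0005 -0.0002 -0.0374] dist 0.18156562865424636
delta [ 0.0655 -0.0311  0.4678] [-0.0005 -0.0002 -0.0374] dist 0.2366923105751629
```

Request:
{"name": "play_rows", "arguments": {"deltas": [[0.02,-0.01,0.08,0,0,-0.01,0],[0.04,-0.02,0.17,0,0,-0.025,0],[0.06,-0.03,0.26,0,0,-0.037,0],[0.0655,-0.031,0.34,0,0,-0.037,0],[0.0655,-0.031,0.4,0,0,-0.037,0],[0.0655,-0.031,0.44,0,0,-0.037,0],[0.0655,-0.031,0.46,0,0,-0.037,0],[0.0655,-0.031,0.467,0,0,-0.037,0],[0.0655,-0.031,0.467,0,0,-0.037,0]], "newtons": 45}}

```text
clock: 8.9
position: [0.4021, -0.3239, 0.0054]
tool_rot: [3.141, -0.0, 1.142]
force: [-0.6, 0.4, 0.2]
grip_width: 0.0856
finger_force: 0.0
```

Request:
{"name": "play_rows", "arguments": {"deltas": [[0,0,0,0,0,0,0.3],[0,0,0,0,0,0,0.45],[0,0,0,0,0,0,0.6],[0,0,0,0,0,0,0.8],[0,0,0,0,0,0,1],[0,0,0,0,0,0,1],[0,0,0,0,0,0,1]]}}

```text
clock: 9.6
position: [0.4027, -0.3249, 0.0063]
tool_rot: [3.139, 0.0, 1.141]
force: [-0.1, -1.2, 15.2]
grip_width: 0.0226
finger_force: 44.0
```

Request:
{"name": "play_rows", "arguments": {"deltas": [[0,0,-0.01,0,0,0,1],[0,0,-0.04,0,0,0,1],[0,0,-0.08,0,0,0,1],[0,0,-0.12,0,0,0,1],[0,0,-0.14,0,0,0,1],[0,0,-0.14,0,0,0,1]]}}

```text
clock: 10.2
position: [0.4024, -0.3246, 0.0763]
tool_rot: [3.139, 0.0, 1.141]
force: [-0.0, -0.6, -1.5]
grip_width: 0.0221
finger_force: 44.8
```

```bash
python3 - <<'E'
from h import *
plan([.464,-.19,.076],85.5); print(observe()["position"],observe()["force"],observe()["grip_width"])
c,im=snap("held")
cv2.imwrite("pics/held_c.png",im[100:400,120:520,::-1])
E
```

```text
delta [ 0.296  -0.      0.0005] [ 0.0011  0.0003 -0.1675] dist 0.14799459785129254
[ 0.40240076 -0.32456543  0.07628126] [-0.043887   -0.62252325 -1.47064534] 0.02213252188792938
```

View pics/held.png

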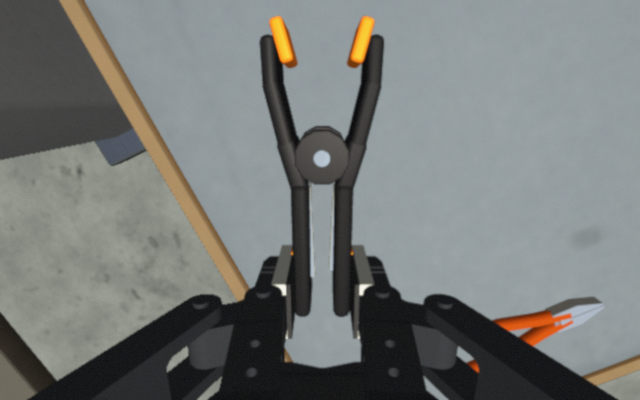

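```bash
python3 - <<'E'
from h import *
c=np.load("pics/held.npy",allow_pickle=True).item();o=observe();R0=R.from_euler('xyz',o["tool_rot"])
for p in((322,158),(284,20),(360,20),(295,66),(349,66)):
    q=onz(c,*p,.092);print(p,q.round(4),(R0.inv().apply(q-o["position"])*1000).round(1))
E
```

```text
(322, 158) [ 0.4221 -0.2781  0.092 ] [ 50.3  -1.  -16.7]
(284, 20) [ 0.4299 -0.2305  0.092 ] [ 96.8 -13.7 -16.7]
(360, 20) [ 0.453  -0.2411  0.092 ] [ 96.8  11.8 -16.7]
(295, 66) [ 0.4269 -0.2452  0.092 ] [ 82.3 -10.3 -16.7]
(349, 66) [ 0.4439 -0.2529  0.092 ] [ 82.3   8.4 -16.7]
```

Request:
{"name": "play_rows", "arguments": {"deltas": [[0.02,0,0,0,0,-0.012,1],[0.06,0,0,0,0,-0.036,1],[0.11,0,0,0,0,-0.062,1],[0.16,0,0,0,0,-0.09,1],[0.2,0,0,0,0,-0.115,1],[0.235,0,0,0,0,-0.14,1],[0.26,0,0,0,0,-0.16,1],[0.28,0,0,0,0,-0.167,1],[0.28,0,0,0,0,-0.167,1],[0.28,0,0,0,0,-0.167,1]]}}

```text
clock: 11.25
position: [0.4598, -0.1974, 0.075]
tool_rot: [-3.141, 0.0, 1.49]
force: [0.4, -0.4, -0.5]
grip_width: 0.022
finger_force: 44.8
```

```bash
python3 - <<'E'
from h import *
o=observe();print(o["clock"],o["position"],np.degrees(o["tool_rot"]),o["grip_width"])
snap("card1")
E
```

```text
11.25 [ 0.45983293 -0.19738477  0.07497542] [-1.79984817e+02  1.77767528e-02  8.53803690e+01] 0.022047714646833843
```

View pics/card1.png

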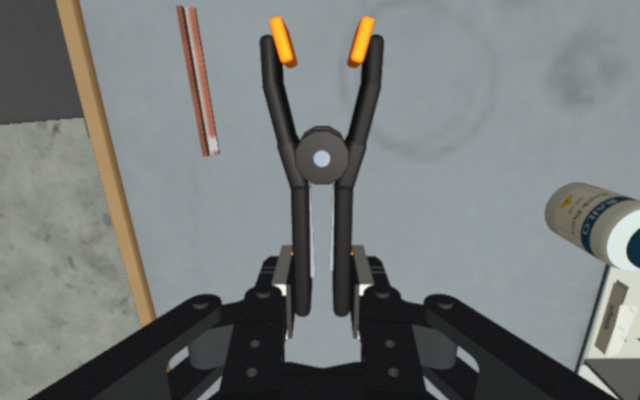

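Request:
{"name": "play_rows", "arguments": {"deltas": [[0,0,-0.04,0,0,0,1],[0,0,-0.1,0,0,0,1],[0,0,-0.17,0,0,0,1],[0,0,-0.22,0,0,0,1],[0.05,0,-0.23,0,0,0,1],[0.11,0,-0.23,0,0,0,1],[0.15,0,-0.23,0,0,0,1],[0.156,0,-0.23,0,0,0,1],[0.156,0,-0.23,0,0,0,1]]}}

```text
clock: 12.2
position: [0.4661, -0.1195, 0.1901]
tool_rot: [3.142, 0.0, 1.491]
force: [-0.0, -0.5, -1.1]
grip_width: 0.0225
finger_force: 44.8
```

```bash
python3 - <<'E'
from h import *
o=observe();print(o["clock"],o["position"],np.degrees(o["tool_rot"]),o["grip_width"])
c,im=snap("card2");print(proj(c,[.4738,-.0518,.096]))
i=cv2.imread("pics/card2.png")[0:200,200:440]
cv2.imwrite("pics/v5.png",cv2.resize(i,(720,600),interpolation=cv2.INTER_CUBIC))
E
```

```text
12.2 [ 0.46614831 -0.11949855  0.19010529] [1.79997913e+02 9.85864733e-03 8.54229487e+01] 0.022523456643699
[327.55059348 104.56378364]
```

View pics/v5.png

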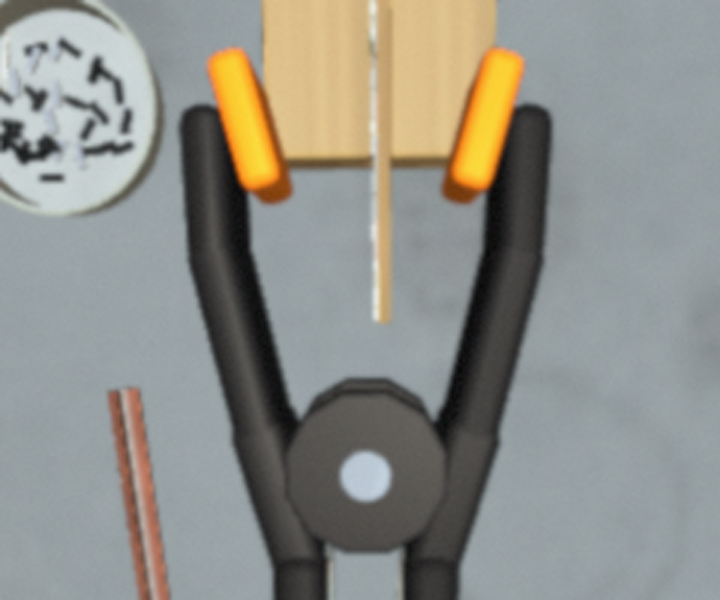

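```bash
python3 - <<'E'
from h import *
c=np.load("pics/card2.npy",allow_pickle=True).item();o=observe();R0=R.from_euler('xyz',o["tool_rot"])
for p in((327.3,106.7),(326.7,0),(326.7,50)):
    q=onz(c,*p,.096);print(p,q.round(4),(R0.inv().apply(q-o["position"])*1000).round(1))
E
```

```text
(327.3, 106.7) [ 0.4735 -0.0532  0.096 ] [67.4  2.  94.1]
(326.7, 0) [0.478  0.0105 0.096 ] [131.2   1.4  94. ]
(326.7, 50) [ 0.4758 -0.0182  0.096 ] [102.4   1.5  94. ]
```

Request:
{"name": "play_rows", "arguments": {"deltas": [[-0.04,0.002,0,0,0,0,1],[-0.1,0.006,0,0,0,-0.002,1],[-0.136,0.006,0.02,0,0,-0.004,1],[-0.14,0.006,0.08,0,0,-0.004,1],[-0.14,0.006,0.15,0,0,-0.004,1],[-0.14,0.006,0.21,0,0,-0.004,1],[-0.14,0.006,0.26,0,0,-0.004,1],[-0.14,0.006,0.28,0,0,-0.004,1],[-0.14,0.006,0.286,0,0,-0.004,1],[-0.14,0.006,0.286,0,0,-0.004,1]]}}

```text
clock: 13.25
position: [0.4638, -0.1898, 0.0475]
tool_rot: [3.141, 0.0, 1.499]
force: [-0.7, 0.5, -0.6]
grip_width: 0.0221
finger_force: 44.8
```

```bash
python3 - <<'E'
from h import *
o=observe();R0=R.from_euler('xyz',o["tool_rot"]);print(o["clock"],o["position"],np.degrees(o["tool_rot"]))
print(R0.inv().apply(np.array([.4735,-.0532,.096])-o["position"])*1000,R0.inv().apply(np.array([.478,.0105,.096])-o["position"])*1000)
E
```

```text
13.25 [ 0.46381378 -0.1897965   0.04750688] [1.79982190e+02 1.68739265e-02 8.58734505e+01]
[136.92511425  -0.15323705 -48.53349959] [200.78379046  -0.24872546 -48.55233601]
```

Request:
{"name": "play_rows", "arguments": {"deltas": [[0.015,0.0015,0,0,0,0,1],[0.04,0.0015,0,0,0,0,1],[0.065,0.0015,0,0,0,0,1],[0.085,0.0015,0,0,0,0,1],[0.1,0.0015,0,0,0,0,1],[0.11,0.0015,0,0,0,0,1],[0.113,0.0015,0,0,0,0,1],[0.113,0.0015,0,0,0,0,1],[0.113,0.0015,0,0,0,0,1]]}}

```text
clock: 14.15
position: [0.4684, -0.1333, 0.047]
tool_rot: [-3.142, 0.0, 1.499]
force: [-0.5, 0.9, -0.5]
grip_width: 0.0221
finger_force: 44.8
```

```bash
python3 - <<'E'
from h import *
c,im=snap("fin");o=observe();R0=R.from_euler('xyz',o["tool_rot"]);T=lambda q:(R0.inv().apply(q-o["position"])*1000).round(1)
print(o["clock"],o["force"],o["position"],T(np.array([.4735,-.0532,.096])))
h=cv2.cvtColor(im,cv2.COLOR_RGB2HSV)
k=cv2.inRange(h,(8,200,180),(25,255,255))[:90]
n,l,s,ce=cv2.connectedComponentsWithStats(k)
for i in range(1,n):
    if s[i,4]>80: print("pad",s[i],ce[i])
# card top: profile of hsv along rows between the jaws; edge row along centre column
for r in(10,30,50,70): print(r,[tuple(im[r,x]) for x in range(300,346,3)] if r==10 else "")
u=proj(c,[.4735,-.0532,.096]);print(u)
x=int(u[0]);print([tuple(map(int,im[r,x-2:x+3].mean(0))) for r in range(0,130,6)])
E
```

```text
14.2 [ 0.16611535 -0.11561246 -0.22753617] [ 0.46840119 -0.13332227  0.04703955] [ 80.3  -0.7 -49. ]
pad [270  17  23  46 549] [280.84881603  39.47358834]
pad [351  17  22  46 554] [361.75451264  39.29422383]
10 [(np.uint8(142), np.uint8(149), np.uint8(151)), (np.uint8(142), np.uint8(150), np.uint8(152)), (np.uint8(144), np.uint8(151), np.uint8(153)), (np.uint8(143), np.uint8(151), np.uint8(151)), (np.uint8(142), np.uint8(149), np.uint8(149)), (np.uint8(139), np.uint8(146), np.uint8(146)), (np.uint8(212), np.uint8(212), np.uint8(209)), (np.uint8(192), np.uint8(157), np.uint8(105)), (np.uint8(196), np.uint8(163), np.uint8(113)), (np.uint8(193), np.uint8(159), np.uint8(110)), (np.uint8(189), np.uint8(158), np.uint8(108)), (np.uint8(138), np.uint8(143), np.uint8(142)), (np.uint8(135), np.uint8(144), np.uint8(144)), (np.uint8(137), np.uint8(144), np.uint8(145)), (np.uint8(138), np.uint8(145), np.uint8(146)), (np.uint8(138), np.uint8(146), np.uint8(146))]
30 
50 
70 
[325.38999359  65.36270016]
[(196, 162, 111), (195, 162, 111), (194, 160, 110), (194, 160, 110), (191, 159, 110), (190, 157, 108), (189, 155, 107), (187, 155, 107), (186, 154, 106), (185, 153, 105), (186, 153, 106), (148, 120, 76), (83, 63, 38), (86, 69, 47), (146, 154, 156), (146, 155, 157), (147, 155, 157), (146, 155, 158), (145, 154, 157), (145, 153, 157), (145, 154, 157), (72, 75, 77)]
```

```bash
python3 -c "
from workcell import *
print(job_done())"
```

```text
the job is handed in; nothing more can be done
None
```

The glue pot is set down upright on the cork mat, and the gripper is holding the clamp fully open round the card's free edge, about 16 mm inside the jaws with neither jaw touching; the job is handed in at 14 s of the 48 s allowed.

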